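# Lower the slide rack into the empty staining dish

### The job

A steel rack of microscope slides stands on the bench beside two white staining dishes, one of which already holds such a rack. Pick the loose rack up by its handle bar and slide it down into the empty dish until it rests on the dish's floor. Keep it upright all the way, lower it gently rather than dropping it, and leave it standing there released.

Things in the scene. Friction and masses are not known exactly. Their poses are not given: they have to be found in the camera images.
- rack: Loose steel rack of glass slides, upright on the bench, 0.25 kg. Base 44 (its x) x 84 (its y) x 36 mm high; an upright at each y end carries a straight handle bar running along y, 10 mm wide and high, 84 long, centre 103 mm above the underside, free space below it. Grasp the bar's middle from above, closing along x. Origin: centre of the underside, z up. Half a turn about z is the same.
- dish: Empty white dish, fixed. Outside 76 (its x) x 116 mm (its y), rim 62 mm high. Well 50 (x) x 90 mm (y), floor 6 mm above the underside; above 50 mm the mouth is bevelled outward to 68 x 108 mm at the rim. The rack fits with its y along the dish's y, either way round, 3 mm spare each side; its bar then stands 42 to 52 mm above the rim. Origin: centre of the underside, z up.
- dish_full: Dish of the same kind and size, fixed, with another steel slide rack already in it (bar top 114 mm above the bench). Not to be used. Origin: centre of the underside, z up.
Mind the look-alikes: they are no part of the job. Leave any purple look-alike of the rack alone.

How it is judged (in metres and radians):
At the end, for the whole second after the job is handed in: The rack stands at rest on the floor of the empty dish: its underside centre within 10 mm of the dish's centre horizontally and less than 16 mm above the dish's underside (6 mm when seated), its length along the dish's within 10 degrees, upright within 8 degrees (horizontal distance between rack and dish below 0.01 m and z of rack in the frame of dish below 0.016 m and angle between the y axis of rack and the y axis of dish, either way round below 0.18 rad and angle between rack's own z axis and vertical below 0.15 rad and linear speed of rack below 0.02 m/s); the robot touches nothing.
It fails at once if the rack is dropped (falls unheld at more than 0.5 m/s, as after about 13 mm) (linear speed of rack above 0.5 m/s and contact force between the fingers and rack below 0.05 N).
It fails at once if the rack is tipped more than 35 degrees from upright (angle between rack's own z axis and vertical above 0.61 rad).
It also fails if it takes over 38 s, if anything falls off the work surface, if the arm or the gripper's body presses on something with over 40 N, if the wrist force passes 120 N, or if a joint passes its speed limit or range.

### The arm

A 6-joint arm with a two-finger parallel gripper is mounted at the origin on a cart in front of the work surface, level with it; the furniture and walls round the work are solid. World frame = base frame: x ahead of the robot, y to its left, z up, the work surface at z = 0. Lengths are in mm, angles in rad, forces in N, time in s.
With the tool pointing down it reaches from about 300 to 775 mm from the base axis. Payload 14.6 kg.
Tool frame: the origin (TCP) lies between the finger pads; the fingertips stand 19 mm ahead of it and the grasp point (between the pads) is the TCP; z points along the fingers, y is the line along which they close (so a half turn about z gives the same grasp; the last joint's range is limited). The gripper opens to 94 mm and grips with 3 to 60 N. Pads are 16 mm wide; open, the fingers measure 119 mm over their backs; the gripper's body (75 mm by 177 mm) begins 78 mm behind the grasp point.
Start: joints at [1.226, 0.3, 1.521, -0, 1.321, -0.067], TCP at [150.83, 528.904, 224.446] pointing down, gripper open.
Joint ranges: [-3.03, 3.03], [-0.79, 2.21], [0.23, 2.52], [-1.04, 4.18], [0, 3.07], [-2.55, 2.55]. Speed limits (rad/s): [2.22, 2.22, 2.57, 3.14, 3.14, 3.14].

### API

Orientations are given as [roll, pitch, yaw] about the fixed x, y, z axes, in that order (R = Rz(yaw) Ry(pitch) Rx(roll)).
In Python, from cell import monitor, imaging, job, find_in, trace gives the robot as it stands. The module is installed in compiled form; this text tells all that it offers.
- The arm moves only by the tool arm_command, never from a script. Its argument "steps" is a list of rows, each a list of 5 numbers: the opening, from 0 (shut) to 1 (fully open), then the shift along the tool's x, y, z in mm, then the turn about the tool's z in degrees. In form: [[gripper, dx, dy, dz, turn], ...]. A call has 1 to 20 rows; each row is the pose to reach, as a shift and turn from the pose commanded when the call began, along the tool's axes at that moment; what a row does not reach only later rows make up. A row lasts 1/8 s, in which the tool goes at most 62.5 mm and 10.7 degrees, less where a joint would pass 70% of its speed; a pose out of reach is approached as far as the arm can. A call with a gripper value outside its range is refused whole. The fingers move at their own pace and stop on an object; "force" is the grip in N (left out, the last holds). Time passes only in rows, so rows that repeat a pose let the fingers close. It gives the time, the measured TCP pose, the force, the opening and the grip force at its end, in the units of the state.
- monitor.read_state(): the state, without advancing time (a new reading comes with each control period).
- imaging.camera(name): name is "scene" or "top" or "wrist"; returns a dict with "img" (400x640x3 uint8, red, green, blue), "mtx" (3x3 intrinsics, pixels), "view" (4x4, takes a point from world to camera coordinates). Camera axes: x right, y down, z forward; pixel columns grow to the right and rows downward; lengths in mm; the calibration is good to about 2 mm. The wrist camera is an equidistant fisheye: a pixel r from the principal point sees the ray r / f radians off the axis. A picture is of the moment at which its call begins. There is no depth.
- job.sign_off(): hands the job in; it is judged then, once.
Trained networks look in a picture, given as the dict that the camera call returned (one of the last four; its "shot" number tells which), for a name from the list of things; names that differ only in an ending like _2 or _b are one class to them, and where a whole thing is asked for, a point or a joint stands for the part that bears it (a point fixed in the world has none). Each returns a list of dicts, best first, with "p" (0 to 1); they miss things now and then, are a little off and sometimes report something else, mostly with a low value. They report only what shows in the picture. A call takes as long as a camera call. They do not tell look-alikes from the thing itself.
- find_in(picture, target): "rect" ([centre column, centre row, width, height] in pixels, round what is visible of it).
- trace(picture, target): "region" (400x640 bool, what is visible of it) and "rect" ([centre column, centre row, width, height] in pixels, round what is visible of it).
The state is a dict: "clock": time; "joints": joint angles; "qd": joint speeds; "effort": joint torques, N m; "eef_pos": TCP position; "eef_rot": TCP orientation; "wrist_force": force on the tool from outside, world axes, zero at the start; "moment": the same for the moment, N m; "finger_gap": finger opening in mm; "finger_force": force on a finger pad.
Only numpy, scipy, OpenCV 4.12 (cv2) and the standard library are available. Lean on these libraries where they do the work, as an engineer would, in place of code of your own. Each camera call takes 0.05 s, during which the arm holds its last target. There are 200 camera calls.

## Working session

There is one attempt and no reset: what is moved stays moved. The work goes in short steps, Python scripts to look and compute and a tool call to move; the robot and the scene stay as the last step left them, time stands still between calls to the robot, and variables do not carry over. Pictures are saved under pics/ and viewed, at most 10 in all, crops included, and the job is handed in when it is done.

Besides the shell and the picture viewer there is one more tool, called after "Call:" by a JSON object that holds its "op" and its "data". arm_command: Moves the arm, as the interface text tells. Its arguments: {"type":"object","properties":{"steps":{"type":"array","items":{"type":"array","items":{"type":"number"}}},"force":{"type":"number"}},"required":["steps"]}

```bash
mkdir -p pics
cat > h.py <<'E'
import numpy as np, cv2
from cell import monitor, imaging, job, find_in, trace
def save(n,img): cv2.imwrite('pics/'+n+'.png',cv2.cvtColor(np.ascontiguousarray(img),cv2.COLOR_RGB2BGR))
def ray(c,uv):
    K,V=c['mtx'],c['view'];R,t=V[:3,:3],V[:3,3]
    d=np.array([(uv[0]-K[0,2])/K[0,0],(uv[1]-K[1,2])/K[1,1],1.])
    return -R.T@t, R.T@d
def atz(c,uv,z):
    o,d=ray(c,uv); return (o+d*(z-o[2])/d[2])[:2]
def proj(c,P):
    P=np.atleast_2d(P); q=P@c['view'][:3,:3].T+c['view'][:3,3]; q=q@c['mtx'].T; return q[:,:2]/q[:,2:]
E
python3 - <<'E'
from h import *
s=monitor.read_state();print({k:np.round(s[k],3) for k in('clock','eef_pos','eef_rot','finger_gap')})
for n in('top','scene'):
    c=imaging.camera(n);save(n+'0',c['img']);print(n,c['mtx'].round(1).tolist(),(-c['view'][:3,:3].T@c['view'][:3,3]).round())
    for t in('rack','dish','dish_full'):
        for r in trace(c,t)[:4]:
            m=r['region'];print(t,round(r['p'],2),np.round(r['rect']),int(m.sum()),c['img'][m].mean(0).round())
E
```

```text
{'clock': np.float64(0.0), 'eef_pos': array([150.76 , 528.684, 223.903]), 'eef_rot': array([-3.14 , -0.   ,  2.864]), 'finger_gap': np.float64(94.025)}
top [[391.8, 0.0, 319.0], [0.0, 391.8, 194.6], [0.0, 0.0, 1.0]] [ 373.  199. 1350.]
rack 0.93 [186. 174.  35.  14.] 393 [ 98.  58. 121.]
rack 0.67 [300. 199.  25.  18.] 351 [154. 154. 154.]
dish 0.79 [438. 186.  35.  23.] 782 [184. 184. 180.]
dish_full 0.6 [359. 193.  39.  32.] 764 [160. 159. 156.]
scene [[439.8, 0.0, 317.5], [0.0, 439.8, 201.1], [0.0, 0.0, 1.0]] [-109. -721.  986.]
rack 0.59 [272. 140.  17.  36.] 321 [ 80.  46. 101.]
rack 0.58 [308. 202.  28.  36.] 435 [105. 109. 110.]
dish 0.59 [419. 285.  51.  50.] 1416 [160. 158. 154.]
dish_full 0.68 [351. 229.  36.  50.] 1024 [140. 139. 137.]
```

Run:
```python
from h import *
a=cv2.imread('pics/top0.png')[130:250,160:480]; b=cv2.imread('pics/scene0.png')[110:330,240:480]
cv2.imwrite('pics/top0c.png',cv2.resize(a,(800,300),interpolation=cv2.INTER_CUBIC))
cv2.imwrite('pics/sc0c.png',cv2.resize(b,None,fx=2.7,fy=2.7,interpolation=cv2.INTER_CUBIC))
```

```text
(no output)
```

View pics/top0c.png

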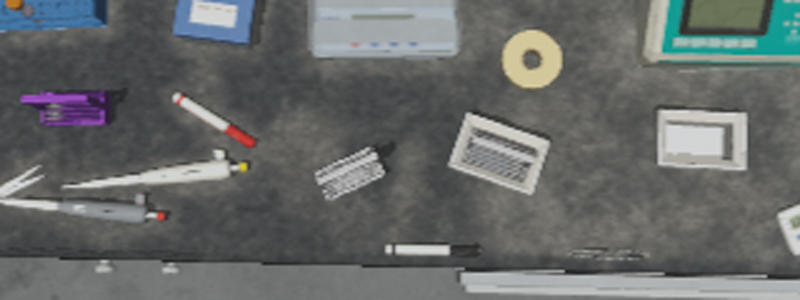

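View pics/sc0c.png

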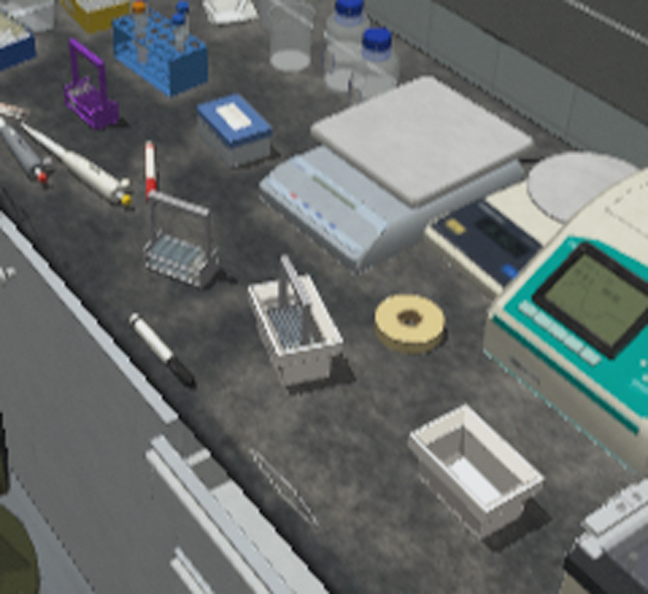

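The empty dish is at top (438,186) and the one with a rack in it at (359,193). There are two loose rack candidates. The steel-grey one at (300,199) fits, because the one at (186,174) is the purple look-alike to leave alone. The enlarged crops confirm this.

```bash
cat >> h.py <<'E'
from scipy.optimize import minimize
def box(x,y,z0,z1,dx=0,dy=0): return np.array([[dx+i*x/2,dy+j*y/2,z] for i in(-1,1) for j in(-1,1) for z in(z0,z1)])
RACK=[box(44,84,0,36),box(10,84,98,108),box(8,3,0,108,0,40.5),box(8,3,0,108,0,-40.5)]
DISH=[box(76,116,0,62)]
def sil(c,parts,p,S=4):
    R=np.array([[np.cos(p[2]),-np.sin(p[2])],[np.sin(p[2]),np.cos(p[2])]])
    m=np.zeros((400*S,640*S),np.uint8)
    for b in parts:
        P=b.copy();P[:,:2]=b[:,:2]@R.T+p[:2]
        cv2.fillConvexPoly(m,cv2.convexHull(((proj(c,P)+.5)*S-.5).round().astype(np.int32)),1)
    return m.astype(bool)
def fit(obs,parts,p0,S=4):
    M=[(c,cv2.resize(m.astype(np.uint8),None,fx=S,fy=S,interpolation=cv2.INTER_NEAREST).astype(bool)) for c,m in obs]
    f=lambda q:sum(1-(a&b).sum()/(a|b).sum() for a,b in((sil(c,parts,[q[0],q[1],q[2]/100],S),m) for c,m in M))/len(M)
    best=None
    for y in np.arange(-90,90,30)*np.pi/180 if len(p0)<3 else [p0[2]]:
        s=np.array([p0[0],p0[1],y*100]);r=minimize(f,s,method='Nelder-Mead',options=dict(initial_simplex=np.vstack([s]+[s+12*e for e in np.eye(3)]),maxiter=120))
        if best is None or r.fun<best.fun:best=r
    return best.x*[1,1,.01],best.fun
E
python3 - <<'E'
from h import *
ct,cs=imaging.camera('top'),imaging.camera('scene')
def near(c,t,u): return min(trace(c,t),key=lambda r:np.hypot(*(np.array(r['rect'][:2])-u)))['region']
mr=near(ct,'rack',(300,199)),near(cs,'rack',(308,202)); md=near(ct,'dish',(438,186)),near(cs,'dish',(419,285))
for nm,P,m,u,z in(('rack',RACK,mr,(300,199),50),('dish',DISH,md,(438,186),40)):
    p0=atz(ct,u,z);print(nm,p0.round())
    for o in([(ct,m[0])],[(cs,m[1])],[(ct,m[0]),(cs,m[1])]):
        p,e=fit(o,P,p0);print(p.round(2),round(e,3),np.hypot(*p[:2]).round())
E
```

```text
rack [469. 255.]
[4.7107e+02 2.5789e+02 4.4000e-01] 0.094 537.0
[4.6714e+02 2.5609e+02 3.9000e-01] 0.281 533.0
[470.68 258.12  -2.69] 0.201 537.0
dish [ 525. -208.]
[ 5.2733e+02 -2.1443e+02 -7.0000e-02] 0.107 569.0
[ 5.2852e+02 -2.0673e+02 -1.0000e-01] 0.174 568.0
[ 5.2786e+02 -2.1209e+02 -7.0000e-02] 0.148 569.0
```

Call:
{"op": "arm_command", "data": {"steps": [[1, -42, -19, 0, 5], [1, -85, -38, 0, 11], [1, -127, -58, 0, 17], [1, -170, -77, 0, 22], [1, -212, -96, 0, 28], [1, -255, -115, 0, 33], [1, -297, -134, 0, 39], [1, -340, -154, 0, 44], [1, -382, -173, 0, 49.4], [1, -382, -173, 0, 49.4], [1, -382, -173, 0, 49.4]]}}

```text
clock: 2.08
eef_pos: [470.4, 258.0, 224.4]
eef_rot: [-3.141, -0.0, 2.002]
wrist_force: [-1.3, -0.3, 0.0]
finger_gap: 94.1
finger_force: 0.0
```

Run:
```python
from h import *
s=monitor.read_state();print({k:np.round(s[k],3) for k in('clock','joints','eef_pos','eef_rot','wrist_force')})
c=imaging.camera('wrist');save('w1',c['img']);print(c['mtx'],c['view'].round(3))
for r in find_in(c,'rack'):print(r)
```

```text
{'clock': np.float64(2.075), 'joints': array([0.433, 0.27 , 1.559, 0.   , 1.312, 0.002]), 'eef_pos': array([470.414, 258.001, 224.354]), 'eef_rot': array([-3.141, -0.   ,  2.002]), 'wrist_force': array([-1.28 , -0.324,  0.045])}
[[309.70691629   0.         321.81726141]
 [  0.         309.70691629 200.80655132]
 [  0.           0.           1.        ]] [[ 9.08000e-01  4.19000e-01  2.00000e-03 -5.35813e+02]
 [ 4.04000e-01 -8.77000e-01  2.60000e-01  8.93200e+00]
 [ 1.11000e-01 -2.36000e-01 -9.66000e-01  4.00662e+02]
 [ 0.00000e+00  0.00000e+00  0.00000e+00  1.00000e+00]]
{'rect': [321.9, 195.1, 37.1, 96.8], 'p': 0.57}
```

View pics/w1.png

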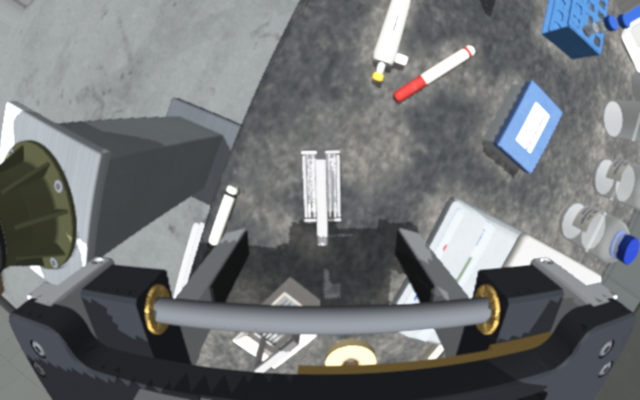

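The wrist view shows the steel rack between the open fingers. Its bar runs from about (321,152) to (322,243), along the pad direction. I'll measure the bar here.

```bash
cat >> h.py <<'E'
def fray(c,uv,z):
    K,V=c['mtx'],c['view'];R,t=V[:3,:3],V[:3,3]
    a=np.array([(uv[0]-K[0,2])/K[0,0],(uv[1]-K[1,2])/K[1,1]]);th=np.hypot(*a)
    d=R.T@np.append(np.sin(th)*a/max(th,1e-9),np.cos(th));o=-R.T@t
    return (o+d*(z-o[2])/d[2])[:2]
E
python3 - <<'E'
from h import *
c=imaging.camera('wrist');g=c['img'].astype(float).mean(2)
for v in(160,180,200,210,225,230,235,240,243,246): print(v,g[v,298:346].round().astype(int).tolist())
a=fray(c,(321,152),108);b=fray(c,(322,243),108)
print(a,b,np.hypot(*(a-b)),(a+b)/2,np.arctan2(*(b-a)[::-1])-np.pi/2)
E
```

```text
160 [119, 120, 121, 135, 190, 235, 234, 208, 199, 215, 226, 230, 224, 234, 246, 245, 229, 212, 210, 215, 218, 219, 221, 222, 223, 222, 213, 196, 182, 190, 219, 230, 224, 224, 239, 242, 240, 228, 215, 233, 238, 203, 140, 119, 122, 124, 125, 129]
180 [129, 124, 118, 117, 138, 198, 239, 235, 213, 209, 216, 208, 219, 228, 241, 245, 231, 215, 230, 246, 250, 251, 250, 250, 250, 250, 246, 223, 173, 168, 197, 215, 209, 186, 171, 174, 197, 206, 207, 233, 241, 215, 143, 106, 110, 117, 122, 123]
200 [88, 91, 91, 91, 98, 141, 205, 233, 222, 189, 193, 211, 202, 192, 214, 236, 237, 215, 217, 239, 248, 250, 250, 250, 251, 250, 248, 236, 201, 169, 167, 190, 206, 188, 168, 167, 184, 192, 189, 223, 239, 226, 165, 109, 99, 104, 105, 106]
210 [96, 96, 97, 99, 98, 114, 173, 231, 235, 224, 239, 252, 237, 215, 224, 245, 251, 236, 216, 230, 245, 249, 250, 250, 250, 251, 249, 243, 220, 180, 166, 182, 194, 176, 162, 179, 223, 234, 223, 225, 237, 226, 168, 108, 87, 89, 90, 94]
225 [77, 73, 69, 66, 64, 61, 60, 61, 63, 62, 61, 61, 61, 62, 60, 57, 55, 69, 130, 211, 245, 250, 250, 250, 250, 251, 251, 249, 232, 167
[... 535 characters left out ...]
79, 81, 83, 84, 87, 89, 89, 85, 83, 91, 115, 141, 160, 167, 168, 169, 171, 171, 166, 147, 114, 83, 69, 65, 62, 59, 57, 56, 56, 58, 59, 59, 59, 59, 57, 55, 54, 54, 56]
243 [73, 75, 77, 78, 79, 79, 77, 77, 77, 78, 78, 80, 84, 88, 90, 89, 87, 86, 92, 118, 155, 178, 187, 204, 216, 216, 215, 210, 187, 141, 96, 73, 68, 64, 62, 61, 59, 57, 57, 56, 56, 56, 54, 54, 54, 55, 57, 59]
246 [71, 72, 73, 74, 75, 74, 73, 71, 71, 73, 77, 81, 84, 87, 86, 85, 83, 80, 78, 87, 109, 129, 135, 138, 136, 131, 129, 127, 116, 96, 80, 73, 70, 67, 65, 61, 58, 58, 57, 57, 54, 54, 53, 53, 53, 54, 53, 55]
[450.41250976 300.2717713 ] [488.10968816 220.9514313 ] 87.82251190202535 [469.26109896 260.6116013 ] -2.69793843808268
```

Call:
{"op": "arm_command", "data": {"steps": [[1, 4, 0, 25, -0.7], [1, 4, 0, 50, -0.7], [1, 4, 0, 75, -0.7], [1, 4, 0, 95, -0.7], [1, 4, 0, 110, -0.7], [1, 4, 0, 119, -0.7], [1, 4, 0, 121, -0.7], [1, 4, 0, 121, -0.7], [0, 4, 0, 121, -0.7], [0, 4, 0, 121, -0.7], [0, 4, 0, 121, -0.7], [0, 4, 0, 121, -0.7], [0, 4, 0, 121, -0.7], [0, 4, 0, 121, -0.7], [0, 4, 0, 121, -0.7], [0, 4, 0, 121, -0.7]], "force": 25}}

```text
clock: 4.22
eef_pos: [469.1, 261.4, 103.4]
eef_rot: [-3.142, -0.0, 2.014]
wrist_force: [0.6, 0.2, 0.2]
finger_gap: 17.7
finger_force: 0.0
```

Call:
{"op": "arm_command", "data": {"steps": [[0, 0, 0, 0, 0], [0, 0, 0, 0, 0], [0, 0, 0, 0, 0], [0, 0, 0, 0, 0]]}}

```text
clock: 4.72
eef_pos: [469.0, 261.4, 103.4]
eef_rot: [-3.141, -0.0, 2.014]
wrist_force: [0.1, 0.5, -1.7]
finger_gap: 10.0
finger_force: 25.0
```

Call:
{"op": "arm_command", "data": {"steps": [[0, 0, 0, -5, 0], [0, 0, 0, -18, 0], [0, 0, 0, -40, 0], [0, 0, 0, -65, 0], [0, 0, 0, -90, 0], [0, 0, 0, -115, 0], [0, 0, 0, -135, 0], [0, 0, 0, -147, 0], [0, 0, 0, -150, 0], [0, 0, 0, -150, 0], [0, 0, 0, -150, 0]]}}

```text
clock: 6.1
eef_pos: [468.9, 261.3, 252.7]
eef_rot: [-3.14, 0.0, 2.014]
wrist_force: [0.2, -0.2, -2.6]
finger_gap: 9.5
finger_force: 25.0
```

Run:
```python
from h import *
s=monitor.read_state();print({k:np.round(s[k],3) for k in('clock','joints','eef_pos','eef_rot','wrist_force','finger_gap','finger_force')})
c=imaging.camera('wrist');save('w2',c['img'])
```

```text
{'clock': np.float64(6.1), 'joints': array([ 0.44 ,  0.25 ,  1.518, -0.   ,  1.375, -0.003]), 'eef_pos': array([468.871, 261.298, 252.697]), 'eef_rot': array([-3.14 ,  0.   ,  2.014]), 'wrist_force': array([ 0.198, -0.203, -2.603]), 'finger_gap': np.float64(9.486), 'finger_force': np.float64(24.983)}
```

View pics/w2.png

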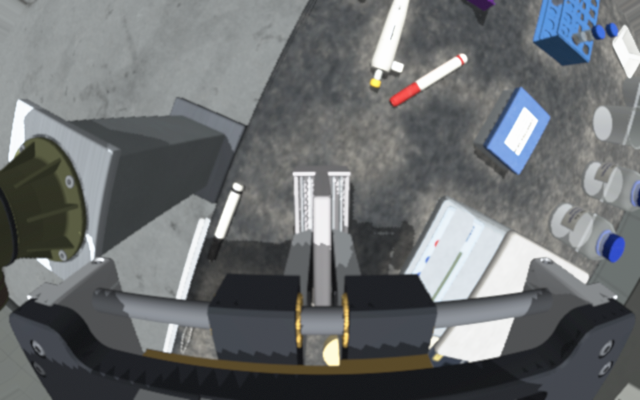

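The rack is held upright. The bar's far end is near (321,196) and the base's far edge near (321,173). Next I'll work out how the rack sits in the tool frame.

Run:
```python
from h import *
c=imaging.camera('wrist');g=c['img'].astype(float).mean(2)
print(g[166:210,321].round().astype(int).tolist());print(g[166:182,306].round().astype(int).tolist(),g[166:182,340].round().astype(int).tolist());print(g[205,290:355].round().astype(int).tolist())
T=np.array([468.87,261.3]);w=2.014;tx=np.array([np.cos(w),np.sin(w)]);ty=np.array([np.sin(w),-np.cos(w)])
for nm,uv,z in(('bar end',(321,196),257.7),('baseL',(293,172.5),185.7),('baseR',(350,172.5),185.7),('bL',(314.5,205),257.7),('bR',(329,205),257.7)):
    d=fray(c,uv,z)-T;print(nm,d@tx,d@ty)
```

```text
[105, 107, 108, 109, 110, 109, 108, 107, 107, 108, 108, 107, 108, 108, 108, 108, 108, 108, 109, 108, 109, 109, 110, 110, 110, 108, 106, 106, 112, 136, 175, 211, 229, 236, 240, 241, 241, 241, 241, 241, 241, 242, 242, 241]
[106, 108, 108, 109, 116, 157, 222, 244, 242, 214, 164, 154, 161, 168, 175, 175] [111, 108, 108, 107, 116, 161, 225, 243, 238, 207, 168, 169, 181, 194, 208, 218]
[104, 105, 105, 115, 156, 207, 230, 226, 193, 159, 168, 203, 206, 175, 168, 175, 171, 180, 216, 234, 233, 225, 206, 196, 219, 234, 241, 243, 243, 242, 242, 241, 241, 242, 241, 242, 242, 240, 232, 216, 180, 152, 178, 204, 196, 171, 158, 152, 142, 150, 189, 209, 184, 172, 196, 224, 232, 221, 164, 102, 64, 57, 68, 84, 94]
bar end 36.13834368691524 -0.256643200896879
baseL 36.08260883992059 -21.339705539098738
baseR 36.09587433998649 21.37075884579071
bL 31.265939318881486 -3.668578437695567
bR 31.267825995130593 3.941495140310263
```

Call:
{"op": "arm_command", "data": {"steps": [[0, -4, -2, 0, 0.3], [0, -15, -9, 0, 1], [0, -33, -19, 0, 2.2], [0, -57, -33, 0, 3.8], [0, -85, -49, 0, 5.7], [0, -116, -67, 0, 7.8], [0, -149, -85, 0, 10], [0, -184, -105, 0, 12.4], [0, -218, -125, 0, 14.7], [0, -252, -145, 0, 17], [0, -287, -165, 0, 19.4], [0, -320, -183, 0, 21.6], [0, -351, -201, 0, 23.7], [0, -379, -217, 0, 25.6], [0, -403, -231, 0, 27.2], [0, -421, -241, 0, 28.4], [0, -432, -248, 0, 29.1], [0, -436, -250, 0, 29.4], [0, -436, -250, 0, 29.4], [0, -436, -250, 0, 29.4]], "force": 40}}

```text
clock: 8.7
eef_pos: [430.2, -239.2, 253.5]
eef_rot: [3.142, -0.0, 1.501]
wrist_force: [-0.4, -0.2, -2.6]
finger_gap: 9.3
finger_force: 40.0
```

Run:
```python
from h import *
s=monitor.read_state();print({k:np.round(s[k],3) for k in('clock','joints','eef_pos','eef_rot','wrist_force','finger_gap','finger_force')})
c=imaging.camera('wrist');save('w3',c['img'])
ct=imaging.camera('top');save('t3',ct['img'])
a=cv2.imread('pics/w3.png')[100:340,220:640];b=cv2.imread('pics/t3.png')[140:260,360:500]
o=np.zeros((600,800,3),np.uint8);o[:400,:700]=cv2.resize(a,(700,400));o[400:571,:200]=cv2.resize(b,(200,171));cv2.imwrite('pics/w3c.png',o)
```

```text
{'clock': np.float64(8.7), 'joints': array([-0.582,  0.148,  1.639,  0.   ,  1.355, -0.513]), 'eef_pos': array([ 430.171, -239.18 ,  253.507]), 'eef_rot': array([ 3.142, -0.   ,  1.501]), 'wrist_force': array([-0.379, -0.166, -2.637]), 'finger_gap': np.float64(9.327), 'finger_force': np.float64(39.983)}
```

View pics/w3c.png

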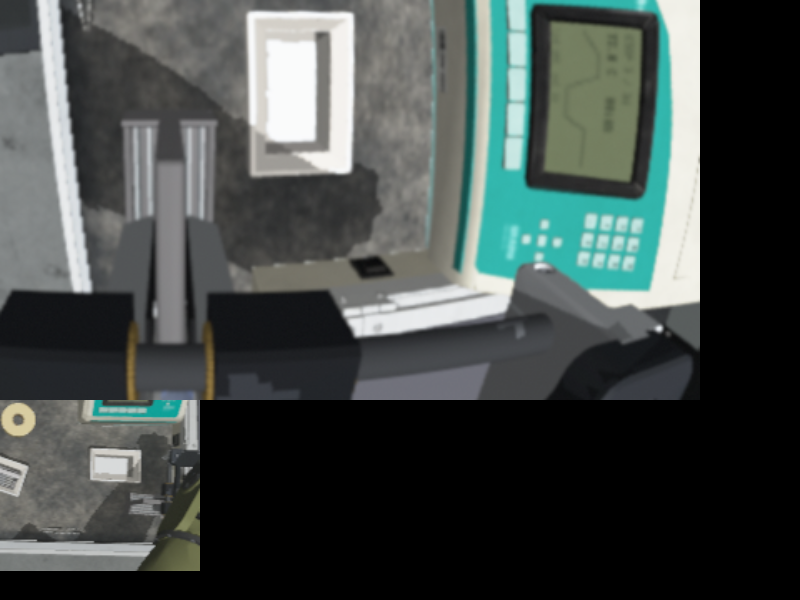

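The dish shows fully in the wrist view, with rim corners at about (369,108), (433,107), (431,205) and (370,205). The teal machine stands behind it. I'll fit the dish pose and check the machine's clearance.

```bash
cat >> h.py <<'E'
_proj=proj
def proj(c,P):
    if not c.get('fish'): return _proj(c,P)
    P=np.atleast_2d(P); q=P@c['view'][:3,:3].T+c['view'][:3,3]; r=np.hypot(q[:,0],q[:,1]); th=np.arctan2(r,q[:,2])
    return q[:,:2]/r[:,None]*th[:,None]*c['mtx'][0,0]+c['mtx'][:2,2]
E
python3 - <<'E'
from h import *
c=imaging.camera('wrist');ct=imaging.camera('top');cs=imaging.camera('scene')
m=max((r for r in trace(c,'dish')+trace(c,'dish_full') if abs(r['rect'][0]-400)<25),key=lambda r:r['p']);print(m['rect'],m['p'])
c['fish']=1
p,e=fit([(c,m['region'])],DISH,(528,-212,-.07));print('dish',p,e)
s=monitor.read_state();T=s['eef_pos'];w=s['eef_rot'][2]
tx=np.array([np.cos(w),np.sin(w)]);ty=np.array([np.sin(w),-np.cos(w)])
for uv,z in (((322.,196),T[2]+5),((294,172.5),T[2]-67),((349.5,172.5),T[2]-67)):
    d=fray(c,uv,z)-T[:2];print('rack',d@tx,d@ty)
K=[fray(c,(220+u*.6,100+v*.6),62) for u,v in((248,13),(355,12),(352,175),(250,175))];print(np.round(K,1).tolist(),np.mean(K,0))
print('machine foot wrist z0',fray(c,(220+432*.6,100+100*.6),0))
for z in(0,60,120): print('machine top',z,atz(ct,(438,155),z))
# same machine screen corners: triangulate screen's lower-left corner, top view vs wrist view
save('m_t',ct['img'][100:180,400:520]);save('m_s',cs['img'])
a=cv2.resize(cv2.imread('pics/m_t.png'),None,fx=5,fy=5);o=np.zeros((600,800,3),np.uint8);o[:400,:600]=a;cv2.imwrite('pics/m4.png',cv2.resize(a,(780,520)))
b=cv2.resize(cv2.imread('pics/m_s.png')[150:330,400:600],None,fx=3.3,fy=3.3);cv2.imwrite('pics/m5.png',b)
E
```

```text
[399.4, 154.2, 65.3, 99.1] 0.82
dish [ 5.26865609e+02 -2.11229297e+02 -1.82208300e-02] 0.06460695247390946
rack 36.5139521596805 0.21725410856026411
rack 36.51004193761195 -20.573574310582345
rack 36.55115240379249 20.990326724810345
[[489.9, -153.4], [567.2, -154.0], [564.0, -273.1], [486.4, -267.5]] [ 526.85973025 -212.00214556]
machine foot wrist z0 [ 664.02313905 -228.89875924]
machine top 0 [ 639.17627156 -220.42686493]
machine top 60 [ 627.32755771 -201.80178473]
machine top 120 [ 615.47884386 -183.17670453]
```

View pics/m4.png

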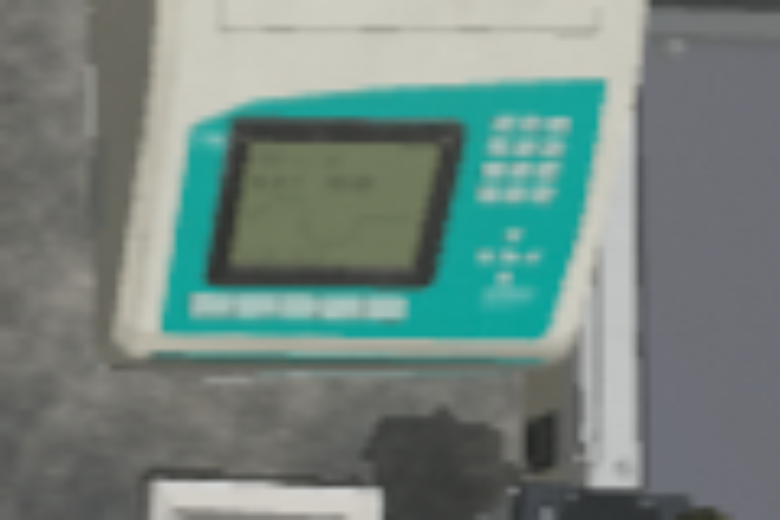

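View pics/m5.png

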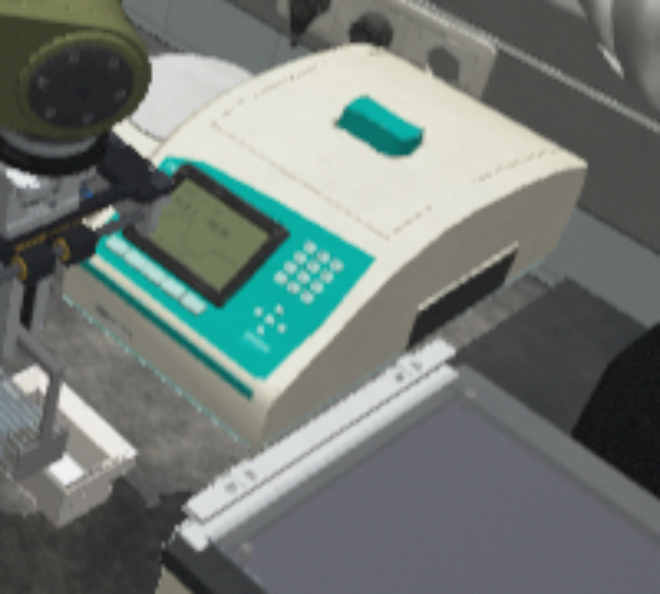

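Call:
{"op": "arm_command", "data": {"steps": [[0, 2, 5, 0, -0.2], [0, 8, 19, 0, -0.5], [0, 17, 40, 0, -0.8], [0, 26, 62, 0, -1.1], [0, 34, 82, 0, -1.3], [0, 39, 92, 0, -1.4], [0, 39.7, 94.5, 0, -1.4], [0, 39.7, 94.5, 10, -1.4], [0, 39.7, 94.5, 30, -1.4], [0, 39.7, 94.5, 50, -1.4], [0, 39.7, 94.5, 65, -1.4], [0, 39.7, 94.5, 73, -1.4], [0, 39.7, 94.5, 75, -1.4], [0, 39.7, 94.5, 75, -1.4], [0, 39.7, 94.5, 75, -1.4]]}}

```text
clock: 10.92
eef_pos: [527.3, -206.8, 179.0]
eef_rot: [3.141, 0.0, 1.525]
wrist_force: [0.3, 0.1, -2.2]
finger_gap: 9.7
finger_force: 40.0
```

Run:
```python
from h import *
s=monitor.read_state();print({k:np.round(s[k],3) for k in('clock','eef_pos','eef_rot','wrist_force','finger_gap')})
c=imaging.camera('wrist');save('w4',c['img']);cs=imaging.camera('scene');save('s4',cs['img'])
a=cv2.imread('pics/w4.png')[140:260,240:400];b=cv2.imread('pics/s4.png')[230:330,350:490]
o=np.zeros((600,800,3),np.uint8);o[:360,:480]=cv2.resize(a,(480,360));o[360:600,:336]=cv2.resize(b,(336,240));cv2.imwrite('pics/w4c.png',o[:,:500])
```

```text
{'clock': np.float64(10.925), 'eef_pos': array([ 527.339, -206.781,  178.976]), 'eef_rot': array([3.141, 0.   , 1.525]), 'wrist_force': array([ 0.301,  0.104, -2.248]), 'finger_gap': np.float64(9.722)}
```

View pics/w4c.png

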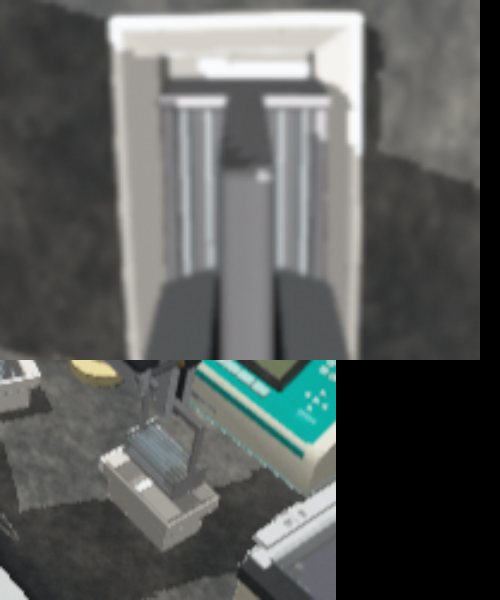

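Above the dish, the rim's far corners are at about (276.7,145) and (360.7,144.3), and the rack's far base corners at (293.7,173) and (350,173). The rim looks a little to the left, so I'll compute the offset.

Run:
```python
from h import *
c=imaging.camera('wrist');T=np.array([527.34,-206.78]);w=1.525
tx=np.array([np.cos(w),np.sin(w)]);ty=np.array([np.sin(w),-np.cos(w)])
f=lambda uv,z:(lambda d:np.round([d@tx,d@ty],1))(fray(c,uv,z)-T)
for n,uv,z in(('TL',(276.7,145),62),('TR',(360.7,144.3),62),('L',(282.7,258),62),('R',(358.7,258),62),('rl',(293.7,172.7),112),('rr',(350,172.7),112),('bar',(322,195),184)):print(n,f(uv,z))
g=c['img'].astype(float).mean(2)
for v in(160,200,225):print(v,g[v,272:288].round().astype(int).tolist(),g[v,350:372].round().astype(int).tolist())
print(g[138:152,300].round().astype(int),g[138:152,340].round().astype(int))
```

```text
TL [ 53.  -40.4]
TR [53.6 35.3]
L [-58.1 -38.5]
R [-58.1  37.1]
rl [ 36.1 -20.8]
rr [36.1 21.3]
bar [36.8  0.1]
160 [62, 62, 63, 66, 87, 136, 176, 190, 180, 166, 158, 155, 155, 156, 157, 156] [242, 242, 242, 242, 242, 242, 245, 248, 250, 245, 206, 126, 69, 51, 51, 52, 55, 68, 88, 101, 107, 111]
200 [54, 53, 54, 55, 57, 61, 87, 134, 178, 192, 182, 167, 158, 155, 155, 155] [145, 147, 147, 147, 146, 150, 162, 181, 192, 178, 129, 81, 67, 67, 66, 66, 66, 66, 69, 72, 73, 73]
225 [59, 63, 67, 68, 68, 69, 67, 73, 112, 162, 188, 188, 174, 160, 155, 156] [145, 147, 147, 147, 148, 155, 169, 186, 196, 182, 130, 76, 57, 54, 54, 55, 56, 57, 57, 55, 55, 54]
[ 99 100 101  99 100 107 146 219 249 252 249 239 222 211] [ 98  99 102 104 114 159 224 247 251 249 239 223 211 208]
```

Call:
{"op": "arm_command", "data": {"steps": [[0, 0.5, -1, 0, -0.5], [0, 1, -1.8, 2, -1], [0, 1, -1.8, 6, -1], [0, 1, -1.8, 12, -1], [0, 1, -1.8, 17, -1], [0, 1, -1.8, 20, -1], [0, 1, -1.8, 23, -1], [0, 1, -1.8, 26, -1], [0, 1, -1.8, 29, -1], [0, 1, -1.8, 32, -1], [0, 1, -1.8, 35, -1], [0, 1, -1.8, 35, -1]]}}

```text
clock: 12.58
eef_pos: [525.3, -205.6, 143.2]
eef_rot: [-3.141, -0.0, 1.543]
wrist_force: [-0.3, -0.8, -3.8]
finger_gap: 9.7
finger_force: 40.0
```

Call:
{"op": "arm_command", "data": {"steps": [[0, 0, 0, 2, 0], [0, 0, 0, 5, 0], [0, 0, 0, 8, 0], [0, 0, 0, 11, 0], [0, 0, 0, 14, 0], [0, 0, 0, 17, 0], [0, 0, 0, 20, 0], [0, 0, 0, 23, 0], [0, 0, 0, 26, 0], [0, 0, 0, 29, 0], [0, 0, 0, 31, 0], [0, 0, 0, 32, 0], [0, 0, 0, 32, 0]]}}

```text
clock: 14.2
eef_pos: [525.4, -205.6, 111.4]
eef_rot: [-3.142, -0.0, 1.543]
wrist_force: [-0.2, 0.2, -3.4]
finger_gap: 9.6
finger_force: 40.0
```

Call:
{"op": "arm_command", "data": {"steps": [[0, 0, 0, 0.5, 0], [0, 0, 0, 1, 0], [0, 0, 0, 1.5, 0], [0, 0, 0, 2, 0], [0, 0, 0, 2.4, 0], [0, 0, 0, 2.4, 0]]}}

```text
clock: 14.95
eef_pos: [525.5, -205.6, 109.4]
eef_rot: [3.141, 0.0, 1.543]
wrist_force: [-1.0, 2.2, 3.5]
finger_gap: 9.7
finger_force: 40.0
```

The wrist force has gone from −3.4 to +3.5 N at the expected seating height, so the rack is on the floor. Releasing now.

Call:
{"op": "arm_command", "data": {"steps": [[0.3, 0, 0, 0, 0], [0.5, 0, 0, 0, 0], [0.5, 0, 0, 0, 0], [0.5, 0, 0, 0, 0], [0.5, 0, 0, 0, 0], [0.5, 0, 0, 0, 0], [0.5, 0, 0, -5, 0], [0.5, 0, 0, -15, 0], [0.5, 0, 0, -35, 0], [0.5, 0, 0, -60, 0], [0.5, 0, 0, -90, 0], [0.5, 0, 0, -115, 0], [0.5, 0, 0, -120, 0], [0.5, 0, 0, -120, 0]]}}

```text
clock: 16.7
eef_pos: [525.3, -205.5, 228.8]
eef_rot: [-3.141, -0.0, 1.543]
wrist_force: [-0.2, 0.2, 0.1]
finger_gap: 46.7
finger_force: 0.0
```

Run:
```python
from h import *
s=monitor.read_state();print({k:np.round(s[k],3) for k in('clock','eef_pos','wrist_force','finger_gap')})
c=imaging.camera('wrist');save('w5',c['img']);cs=imaging.camera('scene');save('s5',cs['img'])
a=cv2.imread('pics/w5.png')[140:300,220:420];b=cv2.imread('pics/s5.png')[230:330,350:490]
o=np.zeros((600,600,3),np.uint8);o[:360,:450]=cv2.resize(a,(450,360));o[360:600,:336]=cv2.resize(b,(336,240));cv2.imwrite('pics/w5c.png',o)
```

```text
{'clock': np.float64(16.7), 'eef_pos': array([ 525.287, -205.53 ,  228.776]), 'wrist_force': array([-0.199,  0.164,  0.084]), 'finger_gap': np.float64(46.715)}
```

View pics/w5c.png

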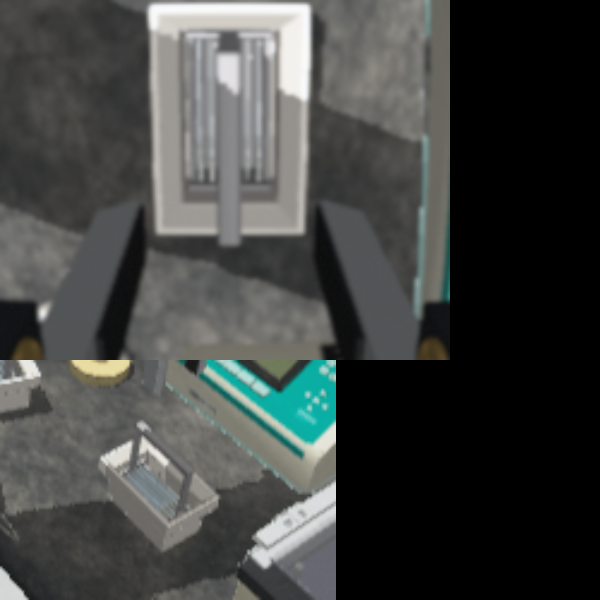

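The rack stands upright, seated and aligned in the empty dish, with the gripper clear above it.

```bash
python3 -c "
from cell import job;print(job.sign_off())"
```

```text
the job is handed in; nothing more can be done
None
```

The loose steel rack is in the empty dish, standing upright on its floor and released, and the job was handed in at about 17 s; sign-off gave no verdict back.

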